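# Pack two test tiles in the mounting jig and hold one flush

### The job

Each of the two white test tiles in the mounting jig has a gap between it and the near rail that carries the clamp screws: stand in each gap the thickest spacer bar from the tray that it will take, behind the middle of its tile and fully down on the bed, and push with that bar until the tile lies flush along the far fence. The first bar is left in its gap with its tile flush; do not let go of the second, but finish while still gripping it and pressing its tile firmly against the fence, so that the clamp screws can be tightened. One of the three bars fits neither gap: leave it standing in the tray, and leave the jar, screwdriver and caliper where they lie.

Things in the scene. Friction and masses are not known exactly. Their poses are not given: they have to be found in the camera images.
- jig: mounting jig fixed to the bench: plate 150 (x) by 240 mm (y), bed 15 mm above the bench, a tile in each half, about 55 mm from the middle. Origin: centre of the underside; x from near rail to far fence, z up. Rail: 14 mm thick, 12 mm above the bed; its clamp screws stick out of the outer side, below its top, and do not reach into the gaps. Rail face to fence face: 97 mm
- fence: aluminium fence, part of the jig, 12 mm thick, 240 mm long, 22 mm above the bed. Origin: centre of its underside, at bed height; axes as the jig's
- fence_face (a point): point at bed height in the middle of the fence's flat face that the tiles are pushed against; 55 mm from the jig's origin along its x, axes as the jig's. The face looks to the jig's -x
- rail_face (a point): point at bed height in the middle of the rail's face that looks at the tiles; -42 mm from the jig's origin along its x, axes as the jig's
- tile_wide: white ceramic test tile, 80 mm long (its y), 78 mm wide (its x), 10 mm thick, about 144 g, loose on the bed, in the left or right half; a push of 1 N slides it. Origin: middle of its lower edge on the fence side; x points at the fence, so the tile reaches to x = -78 mm. Starts 2.5 to 3.5 mm short of the fence, up to 1.2 deg askew. Flush on the fence it leaves a 19 mm gap to the rail
- tile_narrow: white ceramic test tile, 80 mm long (its y), 68 mm wide (its x), 10 mm thick, about 126 g, loose on the bed, in the left or right half; a push of 1 N slides it. Origin: middle of its lower edge on the fence side; x points at the fence, so the tile reaches to x = -68 mm. Starts 2.5 to 3.5 mm short of the fence, up to 1.2 deg askew. Flush on the fence it leaves a 29 mm gap to the rail
- tray: low open plastic tray fixed to the bench, 100 mm (x) by 270 mm (y), walls 12 mm high and 4 mm thick, floor 4 mm thick. The three bars stand in it end to end in a row along its y, in any order, 85 mm apart centre to centre. Origin: centre of the underside
- bar_thin: aluminium spacer bar 14 mm thick, 60 mm long, 36 mm high, about 78 g, standing loose in the tray. The lowest 10 mm taper by 3 mm on each broad side, so the foot is 8 mm thick; above that the broad sides are flat and upright. Origin: centre of its underside; x across the thickness, y along the length, z up. It goes into the 19 mm gap
- bar_mid: aluminium spacer bar 24 mm thick, 60 mm long, 36 mm high, about 134 g, standing loose in the tray. The lowest 10 mm taper by 3 mm on each broad side, so the foot is 18 mm thick; above that the broad sides are flat and upright. Origin: centre of its underside; x across the thickness, y along the length, z up. It goes into the 29 mm gap and is too thick for the 19 mm gap
- bar_thick: aluminium spacer bar 34 mm thick, 60 mm long, 36 mm high, about 190 g, standing loose in the tray. The lowest 10 mm taper by 3 mm on each broad side, so the foot is 28 mm thick; above that the broad sides are flat and upright. Origin: centre of its underside; x across the thickness, y along the length, z up. It fits neither gap and stays in the tray
- jar: amber glass jar with a white lid, 48 mm across, 62 mm high, standing to the right of the jig; to be left alone. Origin: centre of its underside
- screwdriver: screwdriver with black handle, 190 mm long, lying on the bench to the left of the jig; to be left alone. Origin: a point of it at bench height, x along it
- caliper: steel caliper 180 mm long, lying on the bench beyond the tray; to be left alone. Origin: under its beam, x along it
There are look-alikes about, which are no part of the job. Leave any turquoise or yellow look-alike of the tile_narrow alone.

How it is judged:
By the outcome, as a careful person would: the job done as asked, in the order asked, and still so for the second after the job is handed in, while the arm keeps its last pose, push and grip.
It also fails if it takes over 58 s, if anything falls off the work surface, if the arm or the gripper's body presses on something with over 40 N, if the wrist force passes 120 N, or if a joint passes its speed limit or range.

### The arm

A 6-joint arm with a two-finger parallel gripper is mounted at the origin on the work surface. World frame = base frame: x ahead of the robot, y to its left, z up, the work surface at z = 0. Lengths are in m, angles in rad, forces in N, time in s.
With the tool pointing down it reaches from about 0.225 to 0.875 m from the base axis. Payload 3.4 kg.
Tool frame: the origin (TCP) lies at the very end of the fingers, on their centre line; the grasp point (between the pads) lies behind it (manip.grasp_offset is the z of the grasp point in the tool frame, in m); z points along the fingers, y is the line along which they close (so a half turn about z gives the same grasp; the last joint's range is limited). The gripper opens to 85 mm and grips with 20 to 120 N. Pads are 22 mm wide; open, the fingers measure 114 mm over their backs; the gripper's body (76 mm by 85 mm) begins 54 mm behind the grasp point. The pads swing forward as they close: fully open they stand 13 mm farther back than shut.
Start: joints at [1.214, 0.276, 1.505, -0, 1.361, -0.121], TCP at [0.134, 0.559, 0.231] pointing down, gripper open.
Joint ranges: [-2.89, 2.89], [-0.75, 2.08], [0.22, 2.7], [-1.18, 4.32], [0.11, 2.71], [-2.7, 2.7]. Speed limits (rad/s): [2.57, 2.57, 3.14, 3.14, 3.14, 3.14].

### API

Orientations are given as a unit quaternion [w, x, y, z].
In Python, from rig import manip gives the robot as it stands.
- The arm moves only by the shell command python3 -m pendant 'ROWS' [FORCE]. ROWS is JSON, a list of rows, each an object of numbers: "dx", "dy", "dz": the shift along the tool's x, y, z in m; "rx", "ry", "rz": the turn, a rotation vector about the tool's x, y, z in degrees; "hand": the finger opening in m, from 0 to 0.0854. In form: [{"dx": .., "dy": .., "dz": .., "rx": .., "ry": .., "rz": .., "hand": ..}, ...]. A call has 1 to 12 rows; each row shifts and turns the commanded pose from where the row before left it, along the tool's axes as they then stand; what a row does not reach is not made up. A row lasts 1/12 s, in which the tool goes at most 41.7 mm and 7.16 degrees, less where a joint would pass 70% of its speed; a pose out of reach is approached as far as the arm can. A call is refused whole if a number of a shift passes 0.0417 or a number of a turn 7.16, either way. A call with a gripper value outside its range is refused whole. The fingers move at their own pace and stop on an object; FORCE is the grip in N (left out, the last holds). Time passes only in rows, so rows that do not move let the fingers close. It gives the time, the measured TCP pose, the force, the opening and the grip force at its end, in the units of the state.
- manip.get_state(): the state, without advancing time (a new reading comes with each control period).
- manip.get_image(name): name is "side" or "top"; returns a dict with "frame" (480x640x3 uint8, red, green, blue), "fx", "fy", "cx", "cy" (pixels), "position" and "attitude" of the camera in the world. Camera axes: x right, y up, looking along -z (the intrinsics and any distortion apply to the point x, -y, -z); pixel columns grow to the right and rows downward; lengths in m; the calibration is good to about 2 mm. A picture is of the moment at which its call begins. There is no depth.
- manip.sign_off(): hands the job in; it is judged then, once.
The state is a dict: "clock": time; "qpos": joint angles; "qd": joint speeds; "effort": joint torques, N m; "position": TCP position; "ee_rot": TCP orientation; "contact_force": force on the tool from outside, world axes, zero at the start; "moment": the same for the moment, N m; "width": finger opening in m; "gripper_force": force on a finger pad.
Only numpy, scipy, OpenCV 4.12 (cv2) and the standard library are available. Lean on these libraries where they do the work, as an engineer would, in place of code of your own. Each camera call takes 0.05 s, during which the arm holds its last target. There are 200 camera calls.

## Working session

There is one attempt and no reset: what is moved stays moved. The work goes in short steps, Python scripts to look and compute and a shell command to move; the robot and the scene stay as the last step left them, time stands still between calls to the robot, and variables do not carry over. Pictures are saved under pics/ and viewed, at most 13 in all, crops included, and the job is handed in when it is done.

```bash
mkdir -p pics
python3 - <<'E'
from rig import manip
import cv2
print(manip.get_state(), manip.grasp_offset)
for n in("top","side"):
    d=manip.get_image(n); cv2.imwrite(f"pics/{n}0.png",d["frame"][:,:,::-1]); print({k:v for k,v in d.items() if k!="frame"})
E
```

```text
{'clock': 0.0, 'qpos': array([ 1.21400081e+00,  2.76629691e-01,  1.50617615e+00, -1.24162715e-05,
        1.36068125e+00, -1.20962251e-01]), 'qd': array([ 0.00082704, -0.00069916, -0.00018708, -0.00020509,  0.00057546,
        0.00064316]), 'effort': array([-3.08517365e-04, -4.16777050e+01, -2.45797223e+01, -1.36876946e-05,
        1.12489332e-02,  6.88169266e-06]), 'position': array([0.13414871, 0.558576  , 0.23040278]), 'ee_rot': array([-2.18226652e-04,  1.17642219e-01,  9.93055593e-01, -9.21757348e-04]), 'contact_force': array([-0.42462821,  0.65547954, -0.15737011]), 'moment': array([ 0.01351532, -0.07306529,  0.01996439]), 'gripper_force': 0.0, 'width': 0.08559077752664848} -0.0187
{'fx': 485.7236334938358, 'fy': 485.7236334938358, 'cx': 328.5906710474974, 'cy': 239.17097356281957, 'position': array([0.26186798, 0.03234263, 1.35539376]), 'attitude': array([ 0.72179768,  0.08624736, -0.07959458, -0.68208079])}
{'fx': 593.3709651406502, 'fy': 593.3709651406502, 'cx': 317.32756386112067, 'cy': 231.12279221930584, 'position': array([ 0.11214091, -0.88139481,  1.00336371]), 'attitude': array([ 0.89316435,  0.39210359, -0.09457925, -0.19891453])}
```

View pics/top0.png

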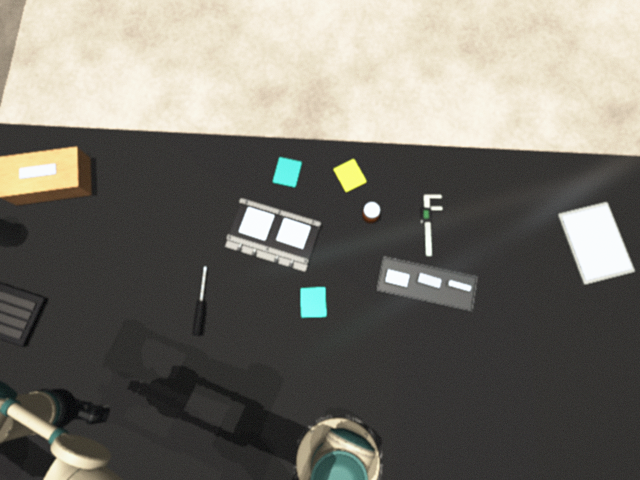

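View pics/side0.png

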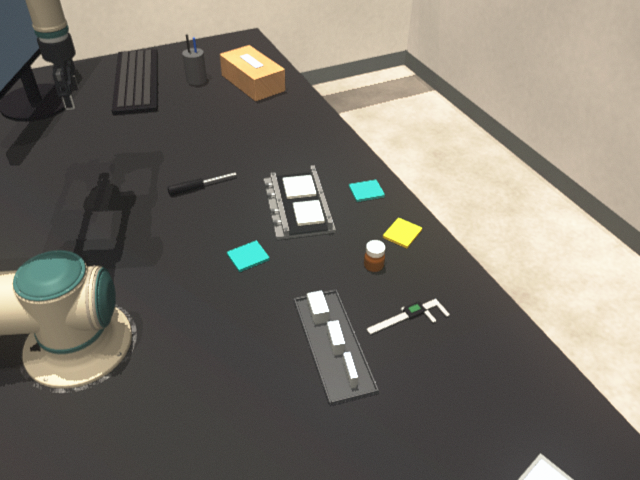

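Run:
```python
import cv2,numpy as np
t=cv2.imread("pics/top0.png");s=cv2.imread("pics/side0.png")
def up(im,x,y,w,h,k):
    o=cv2.resize(im[y:y+h,x:x+w],None,fx=k,fy=k,interpolation=cv2.INTER_CUBIC)
    for i in range(0,w,10): cv2.line(o,(i*k,0),(i*k,6),(0,0,255),1); cv2.putText(o,str(x+i),(i*k,16),0,.33,(0,255,255))
    for i in range(0,h,10): cv2.line(o,(0,i*k),(6,i*k),(0,0,255),1); cv2.putText(o,str(y+i),(8,i*k+4),0,.33,(0,255,255))
    return o
cv2.imwrite("pics/a.png",up(t,218,192,112,82,7))
a=up(t,370,248,115,66,5);b=up(s,258,160,80,80,7)
cv2.imwrite("pics/b.png",b)
cv2.imwrite("pics/c.png",up(t,370,248,112,66,7))
for n,im in(("top",t),("side",s)):
    g=cv2.cvtColor(im,6); st=im.max(2).astype(int)-im.min(2)
    m=((g>(200))&(st<40)).astype(np.uint8)
    k,l,st_,c=cv2.connectedComponentsWithStats(m)
    for i in range(1,k):
        x,y,w,h,A=st_[i]
        if 60<A<2000:
            r=cv2.minAreaRect(cv2.findContours((l==i).astype(np.uint8),0,1)[0][0]); print(n,(x,y,w,h,A),c[i].round(1),np.round(r[1],1),round(r[2],1))
```

```text
top (np.int32(19), np.int32(163), np.int32(37), np.int32(16), np.int32(421)) [ 37.  170.7] [11.4 37.3] 82.9
top (np.int32(424), np.int32(195), np.int32(17), np.int32(12), np.int32(95)) [429.3 198.8] [11. 16.] 90.0
top (np.int32(249), np.int32(202), np.int32(29), np.int32(10), np.int32(63)) [263.  206.9] [29.4  2.2] 16.7
top (np.int32(364), np.int32(202), np.int32(16), np.int32(16), np.int32(190)) [371.5 209.4] [14.8 14.8] 63.4
top (np.int32(239), np.int32(207), np.int32(35), np.int32(33), np.int32(768)) [256.1 223.2] [28.8 27.2] 18.4
top (np.int32(282), np.int32(212), np.int32(29), np.int32(11), np.int32(66)) [296. 217.] [29.7  2.4] 16.9
top (np.int32(276), np.int32(218), np.int32(34), np.int32(31), np.int32(683)) [293.  232.9] [28.8 23.7] 18.4
top (np.int32(425), np.int32(222), np.int32(7), np.int32(34), np.int32(168)) [428.  239.3] [33.1  5.2] 88.0
top (np.int32(227), np.int32(237), np.int32(39), np.int32(13), np.int32(183)) [243.3 243.6] [38.5 10.6] 15.9
top (np.int32(269), np.int32(248), np.int32(35), np.int32(17), np.int32(183)) [285.7 256.7] [36.  10.9] 17.4
top (np.int32(257),
[... 1993 characters left out ...]
p.int32(344)) [317.6 302.1] [23.4 15.5] 71.6
side (np.int32(423), np.int32(299), np.int32(26), np.int32(17), np.int32(129)) [434.8 305.4] [26.9 11.4] 18.4
side (np.int32(367), np.int32(313), np.int32(41), np.int32(20), np.int32(246)) [387.1 322.3] [ 5.9 42.3] 66.8
side (np.int32(328), np.int32(320), np.int32(17), np.int32(25), np.int32(280)) [335.6 332.4] [24.9 11.6] 74.7
side (np.int32(344), np.int32(352), np.int32(14), np.int32(27), np.int32(189)) [350.3 364.8] [27.4  7. ] 72.9
side (np.int32(37), np.int32(375), np.int32(50), np.int32(10), np.int32(216)) [ 58.3 380.2] [48.7  9. ] 9.2
side (np.int32(519), np.int32(454), np.int32(53), np.int32(26), np.int32(708)) [543.5 470.8] [52. 25.] -0.0
```

View pics/a.png

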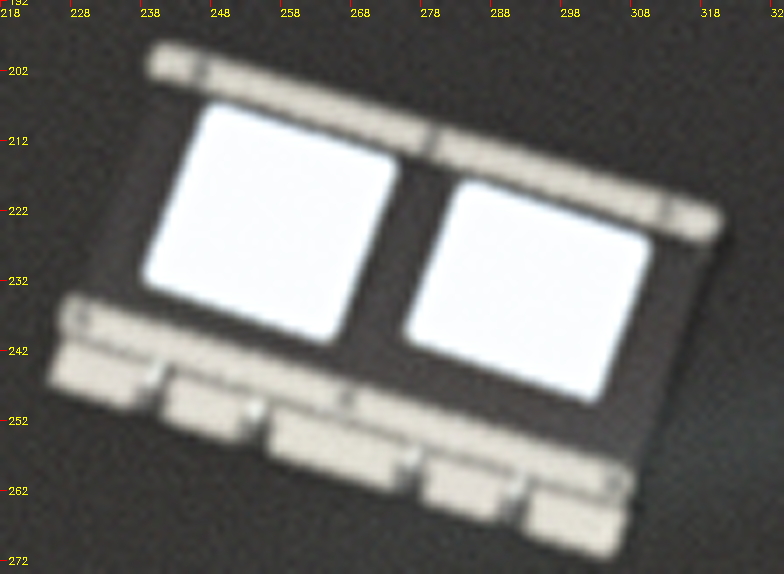

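View pics/c.png

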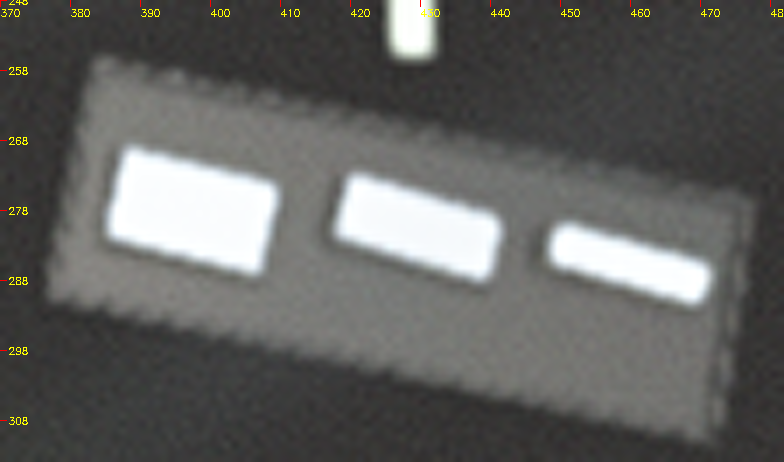

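```bash
cat > h.py <<'E'
import cv2,numpy as np
from scipy.spatial.transform import Rotation as R
C={"top":dict(f=485.7236334938358,c=(328.5906710474974,239.17097356281957),p=np.array([0.26186798,0.03234263,1.35539376]),q=[0.72179768,0.08624736,-0.07959458,-0.68208079]),
"side":dict(f=593.3709651406502,c=(317.32756386112067,231.12279221930584),p=np.array([0.11214091,-0.88139481,1.00336371]),q=[0.89316435,0.39210359,-0.09457925,-0.19891453])}
def rot(q): return R.from_quat([q[1],q[2],q[3],q[0]]).as_matrix()
def at(cam,u,v,z):
    k=C[cam]; d=rot(k["q"])@np.array([(u-k["c"][0])/k["f"],-(v-k["c"][1])/k["f"],-1]); return k["p"]+d*(z-k["p"][2])/d[2]
def px(cam,P):
    k=C[cam]; x=rot(k["q"]).T@(np.asarray(P)-k["p"]); return np.array([k["c"][0]-k["f"]*x[0]/x[2],k["c"][1]+k["f"]*x[1]/x[2]])
def rect(im,x,y,w,h,thr=200):
    k=8;o=cv2.resize(im[y:y+h,x:x+w],None,fx=k,fy=k,interpolation=cv2.INTER_CUBIC)
    m=(cv2.cvtColor(o,6)>thr).astype(np.uint8);c=max(cv2.findContours(m,0,1)[0],key=cv2.contourArea)
    b=cv2.boxPoints(cv2.minAreaRect(c)); return (b+.5)/k-.5+[x,y]
E
python3 - <<'E'
from h import *
t=cv2.imread("pics/top0.png")
def info(n,b,z):
    P=np.array([at("top",u,v,z)[:2] for u,v in b]);c=P.mean(0);e1=P[1]-P[0];e2=P[2]-P[1]
    L=[np.linalg.norm(e) for e in(e1,e2)]
    print(n,c.round(4),np.round(L,4),[round(np.degrees(np.arctan2(e[1],e[0]))%180,2) for e in(e1,e2)], "side px",px("side",[*c,z]).round(1))
for thr in(190,225):
    info("tileL",rect(t,234,205,43,37,thr),.025);info("tileR",rect(t,273,215,40,36,thr),.025)
    for n,x,w in(("thick",381,31),("mid",414,30),("thin",445,30)): info(n,rect(t,x,265,w,28,thr),.04)
for n,uv,z in(("fTL",(240.1,198.0),.037),("fTR",(321.1,221.7),.037),("rTL",(227.3,233.9),.027),("rTR",(309,258.7),.027),("rBR",(306,263.5),.027)): print(n,at("top",*uv,z))
E
```

```text
tileL [0.6156 0.2624] [0.0816 0.0849] [np.float64(167.3), np.float64(73.9)] side px [298.8 185.7]
tileR [0.5929 0.1557] [0.0708 0.0838] [np.float64(166.62), np.float64(74.24)] side px [307.9 211.7]
thick [ 0.4792 -0.1388] [0.0373 0.0625] [np.float64(167.89), np.float64(78.91)] side px [317.3 302.8]
mid [ 0.4776 -0.2273] [0.0265 0.0625] [np.float64(164.16), np.float64(75.78)] side px [335.4 333.3]
thin [ 0.4679 -0.3089] [0.0173 0.0623] [np.float64(164.69), np.float64(77.17)] side px [349.9 365.8]
tileL [0.6155 0.2624] [0.079  0.0828] [np.float64(167.63), np.float64(74.25)] side px [298.8 185.7]
tileR [0.5929 0.1557] [0.0685 0.0816] [np.float64(166.76), np.float64(74.39)] side px [307.9 211.7]
thick [ 0.4792 -0.1387] [0.0346 0.06  ] [np.float64(168.02), np.float64(79.06)] side px [317.3 302.8]
mid [ 0.4776 -0.2272] [0.0239 0.0599] [np.float64(164.22), np.float64(75.87)] side px [335.4 333.3]
thin [ 0.468  -0.3089] [0.0147 0.0598] [np.float64(164.68), np.float64(77.18)] side px [349.9 365.8]
fTL [0.68346841 0.31264751 0.037     ]
fTR [0.62647306 0.07786832 0.037     ]
rTL [0.5787539  0.34029433 0.027     ]
rTR [0.52062541 0.10540745 0.027     ]
rBR [0.50659716 0.11283307 0.027     ]
```

View pics/b.png

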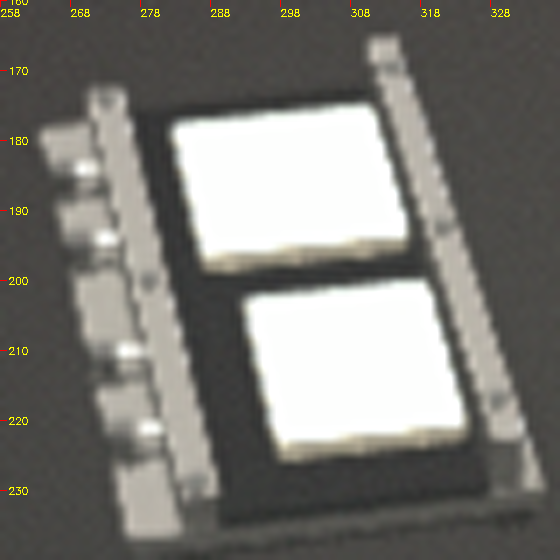

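Image: the wide tile is upper (≈299,186 side; 256,223 top). The narrow tile is at (293,233) top. Bars from left to right in the top view: thick (397,277), mid (429,280), thin (460,285). Measured sizes match the given ones (14.7, 23.9 and 34.6 mm; tiles 79 and 68.5 mm). The turquoise and yellow tiles lie outside the jig.

```bash
cat >> h.py <<'E'
def go(*ts,yaw=None):
    from rig import manip
    s=manip.get_state(); M=rot(s["ee_rot"]); p=s["position"]
    print("t",round(s["clock"],2),"p",p.round(4),"F",s["contact_force"].round(1),"w",round(s["width"],4),"yawx",round(np.degrees(np.arctan2(M[1,0],M[0,0])),2),"tilt",round(np.degrees(np.arccos(-M[2,2])),2))
    for t in ts: print("mm in tool axes:",(1e3*M.T@(np.array(t)-p)).round(1))
E
python3 -m pendant '[{"rz":7.1},{"rz":7.1},{"rz":7.1},{"rz":7.1},{"rz":7.1},{"rz":7.1},{"rz":7.1},{"rz":7.1},{"rz":7.1},{"rz":7.1},{"rz":7.1},{"rz":7.1}]'
python3 -m pendant '[{"rz":4.3},{}]'
python3 -c "
from h import *
go([.468,-.309,.14],[.468,-.309,.0195])"
```

```text
t 0.1 p [0.1342 0.5586 0.2305] F [-0.  -0.4  0.4] w 0.0852 yawx 166.49 tilt 0.1
mm in tool axes: [-527.3 -765.5   91.7]
mm in tool axes: [-527.3 -765.3  212.2]invalid input
invalid input
```

```bash
python3 -m pendant '[{"dx":0,"dy":0,"dz":0,"rx":0,"ry":0,"rz":7.1,"hand":0.085},{"dx":0,"dy":0,"dz":0,"rx":0,"ry":0,"rz":7.1,"hand":0.085},{"dx":0,"dy":0,"dz":0,"rx":0,"ry":0,"rz":7.1,"hand":0.085},{"dx":0,"dy":0,"dz":0,"rx":0,"ry":0,"rz":7.1,"hand":0.085},{"dx":0,"dy":0,"dz":0,"rx":0,"ry":0,"rz":7.1,"hand":0.085},{"dx":0,"dy":0,"dz":0,"rx":0,"ry":0,"rz":7.1,"hand":0.085},{"dx":0,"dy":0,"dz":0,"rx":0,"ry":0,"rz":7.1,"hand":0.085},{"dx":0,"dy":0,"dz":0,"rx":0,"ry":0,"rz":7.1,"hand":0.085},{"dx":0,"dy":0,"dz":0,"rx":0,"ry":0,"rz":7.1,"hand":0.085},{"dx":0,"dy":0,"dz":0,"rx":0,"ry":0,"rz":7.1,"hand":0.085},{"dx":0,"dy":0,"dz":0,"rx":0,"ry":0,"rz":7.1,"hand":0.085},{"dx":0,"dy":0,"dz":0,"rx":0,"ry":0,"rz":7.1,"hand":0.085}]'
python3 -m pendant '[{"dx":0,"dy":0,"dz":0,"rx":0,"ry":0,"rz":4.3,"hand":0.085},{"dx":0,"dy":0,"dz":0,"rx":0,"ry":0,"rz":0,"hand":0.085}]'
python3 -c "
from h import *
go([.468,-.309,.14],[.468,-.309,.0195])"
```

```text
clock: 1.1
position: [0.1342, 0.5588, 0.2308]
ee_rot: [0.0, 0.761, 0.649, -0.0]
contact_force: [0.0, -1.4, -0.1]
width: 0.0851
gripper_force: 0.0
clock: 1.27
position: [0.1342, 0.5588, 0.2308]
ee_rot: [0.0, 0.783, 0.622, -0.0]
contact_force: [-0.5, -0.2, -0.2]
width: 0.0852
gripper_force: 0.0
t 1.27 p [0.1342 0.5588 0.2308] F [-0.5 -0.2 -0.2] w 0.0852 yawx 76.92 tilt 0.06
mm in tool axes: [-769.7  521.5   91.5]
mm in tool axes: [-769.6  521.5  212. ]
```

```bash
python3 -m pendant '[{"dx":-0.032,"dy":0.0217,"dz":0.0038,"rx":0,"ry":0,"rz":0,"hand":0.085},{"dx":-0.032,"dy":0.0217,"dz":0.0038,"rx":0,"ry":0,"rz":0,"hand":0.085},{"dx":-0.032,"dy":0.0217,"dz":0.0038,"rx":0,"ry":0,"rz":0,"hand":0.085},{"dx":-0.032,"dy":0.0217,"dz":0.0038,"rx":0,"ry":0,"rz":0,"hand":0.085},{"dx":-0.032,"dy":0.0217,"dz":0.0038,"rx":0,"ry":0,"rz":0,"hand":0.085},{"dx":-0.032,"dy":0.0217,"dz":0.0038,"rx":0,"ry":0,"rz":0,"hand":0.085},{"dx":-0.032,"dy":0.0217,"dz":0.0038,"rx":0,"ry":0,"rz":0,"hand":0.085},{"dx":-0.032,"dy":0.0217,"dz":0.0038,"rx":0,"ry":0,"rz":0,"hand":0.085},{"dx":-0.032,"dy":0.0217,"dz":0.0038,"rx":0,"ry":0,"rz":0,"hand":0.085},{"dx":-0.032,"dy":0.0217,"dz":0.0038,"rx":0,"ry":0,"rz":0,"hand":0.085},{"dx":-0.032,"dy":0.0217,"dz":0.0038,"rx":0,"ry":0,"rz":0,"hand":0.085},{"dx":-0.032,"dy":0.0217,"dz":0.0038,"rx":0,"ry":0,"rz":0,"hand":0.085}]'
python3 -m pendant '[{"dx":-0.032,"dy":0.0217,"dz":0.0038,"rx":0,"ry":0,"rz":0,"hand":0.085},{"dx":-0.032,"dy":0.0217,"dz":0.0038,"rx":0,"ry":0,"rz":0,"hand":0.085},{"dx":-0.032,"dy":0.0217,"dz":0.0038,"rx":0,"ry":0,"rz":0,"hand":0.085},{"dx":-0.032,"dy":0.0217,"dz":0.0038,"rx":0,"ry":0,"rz":0,"hand":0.085},{"dx":-0.032,"dy":0.0217,"dz":0.0038,"rx":0,"ry":0,"rz":0,"hand":0.085},{"dx":-0.032,"dy":0.0217,"dz":0.0038,"rx":0,"ry":0,"rz":0,"hand":0.085},{"dx":-0.032,"dy":0.0217,"dz":0.0038,"rx":0,"ry":0,"rz":0,"hand":0.085},{"dx":-0.032,"dy":0.0217,"dz":0.0038,"rx":0,"ry":0,"rz":0,"hand":0.085},{"dx":-0.032,"dy":0.0217,"dz":0.0038,"rx":0,"ry":0,"rz":0,"hand":0.085},{"dx":-0.032,"dy":0.0217,"dz":0.0038,"rx":0,"ry":0,"rz":0,"hand":0.085},{"dx":-0.032,"dy":0.0217,"dz":0.0038,"rx":0,"ry":0,"rz":0,"hand":0.085},{"dx":-0.032,"dy":0.0217,"dz":0.0038,"rx":0,"ry":0,"rz":0,"hand":0.085}]'
python3 -c "
from h import *
go([.468,-.309,.14],[.468,-.309,.0195])"
```

```text
clock: 2.27
position: [0.3016, 0.1246, 0.1857]
ee_rot: [0.0, 0.782, 0.624, 0.0]
contact_force: [1.4, 0.4, -0.0]
width: 0.0851
gripper_force: 0.0
clock: 3.27
position: [0.469, -0.3082, 0.1395]
ee_rot: [-0.0, 0.782, 0.623, 0.0]
contact_force: [0.8, 0.2, -0.3]
width: 0.0847
gripper_force: 0.0
t 3.27 p [ 0.469  -0.3082  0.1395] F [ 0.8  0.2 -0.3] w 0.0847 yawx 77.09 tilt 0.04
mm in tool axes: [-1.  -0.8 -0.5]
mm in tool axes: [ -1.   -0.8 120. ]
```

```bash
python3 -m pendant '[{"dx":-0.001,"dy":-0.0008,"dz":0.02,"rx":0,"ry":0,"rz":0,"hand":0.06},{"dx":0,"dy":0,"dz":0.02,"rx":0,"ry":0,"rz":0,"hand":0.05},{"dx":0,"dy":0,"dz":0.02,"rx":0,"ry":0,"rz":0,"hand":0.05},{"dx":0,"dy":0,"dz":0.02,"rx":0,"ry":0,"rz":0,"hand":0.05},{"dx":0,"dy":0,"dz":0.02,"rx":0,"ry":0,"rz":0,"hand":0.05},{"dx":0,"dy":0,"dz":0.02,"rx":0,"ry":0,"rz":0,"hand":0.05},{"dx":0,"dy":0,"dz":0,"rx":0,"ry":0,"rz":0,"hand":0.05}]' 50
python3 -c "
from h import *
from rig import manip
d=manip.get_image('side')
cv2.imwrite('pics/d.png',cv2.resize(d['frame'][280:420,280:420,::-1],None,fx=4,fy=4,interpolation=2))
go([.468,-.309,.0195])"
```

```text
clock: 3.85
position: [0.4653, -0.3052, 0.0163]
ee_rot: [-0.004, 0.782, 0.623, -0.001]
contact_force: [-1.2, 0.6, 0.1]
width: 0.0498
gripper_force: 0.0
t 3.9 p [ 0.4663 -0.3059  0.0181] F [-1.   0.2  0.8] w 0.05 yawx 77.07 tilt 0.31
mm in tool axes: [-2.6  2.3 -1.4]
```

View pics/d.png

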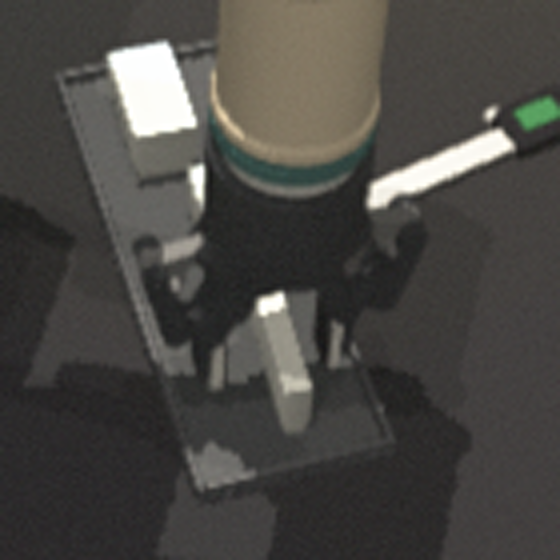

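The image shows the open fingers straddling the thin bar, with clearance on both sides. Next I close on it.

```bash
python3 -m pendant '[{"dx":0,"dy":0,"dz":0,"rx":0,"ry":0,"rz":0,"hand":0.03},{"dx":0,"dy":0,"dz":0,"rx":0,"ry":0,"rz":0,"hand":0.005},{"dx":0,"dy":0,"dz":0,"rx":0,"ry":0,"rz":0,"hand":0.005},{"dx":0,"dy":0,"dz":0,"rx":0,"ry":0,"rz":0,"hand":0.005},{"dx":0,"dy":0,"dz":0,"rx":0,"ry":0,"rz":0,"hand":0.005},{"dx":0,"dy":0,"dz":0,"rx":0,"ry":0,"rz":0,"hand":0.005}]' 60
python3 -c "
from h import *
go([.468,-.309,.0195])"
```

```text
clock: 4.4
position: [0.4689, -0.308, 0.0216]
ee_rot: [0.002, 0.783, 0.623, 0.0]
contact_force: [0.0, -0.5, 6.3]
width: 0.0125
gripper_force: 59.7
t 4.4 p [ 0.4689 -0.308   0.0216] F [ 0.  -0.5  6.3] w 0.0125 yawx 77.0 tilt 0.19
mm in tool axes: [-1.1 -0.7  2.1]
```

```bash
python3 -m pendant '[{"dx":0,"dy":0,"dz":-0.01,"rx":0,"ry":0,"rz":0,"hand":0.005},{"dx":0,"dy":0,"dz":-0.02,"rx":0,"ry":0,"rz":0,"hand":0.005},{"dx":0,"dy":0,"dz":-0.03,"rx":0,"ry":0,"rz":0,"hand":0.005},{"dx":0,"dy":0,"dz":-0.03,"rx":0,"ry":0,"rz":0,"hand":0.005},{"dx":0,"dy":0,"dz":-0.03,"rx":0,"ry":0,"rz":0,"hand":0.005},{"dx":0,"dy":0,"dz":-0.01,"rx":0,"ry":0,"rz":0,"hand":0.005},{"dx":0,"dy":0,"dz":0,"rx":0,"ry":0,"rz":0,"hand":0.005}]'
python3 -c "
from h import *
go([.5699,.2737,.15])"
```

```text
clock: 4.98
position: [0.4693, -0.3084, 0.1535]
ee_rot: [0.003, 0.783, 0.622, 0.001]
contact_force: [-0.3, 0.7, -0.6]
width: 0.0122
gripper_force: 59.0
t 4.98 p [ 0.4693 -0.3084  0.1535] F [-0.3  0.7 -0.6] w 0.0122 yawx 77.0 tilt 0.39
mm in tool axes: [589.8 -33.    1.5]
```

```bash
python3 -m pendant '[{"dx":0.02,"dy":-0.002,"dz":0,"rx":0,"ry":0,"rz":0,"hand":0.005},{"dx":0.04,"dy":-0.002,"dz":0,"rx":0,"ry":0,"rz":0,"hand":0.005},{"dx":0.04,"dy":-0.002,"dz":0,"rx":0,"ry":0,"rz":0,"hand":0.005},{"dx":0.04,"dy":-0.002,"dz":0,"rx":0,"ry":0,"rz":0,"hand":0.005},{"dx":0.04,"dy":-0.002,"dz":0,"rx":0,"ry":0,"rz":0,"hand":0.005},{"dx":0.04,"dy":-0.002,"dz":0,"rx":0,"ry":0,"rz":0,"hand":0.005},{"dx":0.04,"dy":-0.002,"dz":0,"rx":0,"ry":0,"rz":0,"hand":0.005},{"dx":0.04,"dy":-0.002,"dz":0,"rx":0,"ry":0,"rz":0,"hand":0.005},{"dx":0.04,"dy":-0.002,"dz":0,"rx":0,"ry":0,"rz":0,"hand":0.005},{"dx":0.04,"dy":-0.002,"dz":0,"rx":0,"ry":0,"rz":0,"hand":0.005},{"dx":0.04,"dy":-0.002,"dz":0,"rx":0,"ry":0,"rz":0,"hand":0.005},{"dx":0.04,"dy":-0.002,"dz":0,"rx":0,"ry":0,"rz":0,"hand":0.005}]'
python3 -m pendant '[{"dx":0.04,"dy":-0.002,"dz":0,"rx":0,"ry":0,"rz":0,"hand":0.005},{"dx":0.04,"dy":-0.002,"dz":0,"rx":0,"ry":0,"rz":0,"hand":0.005},{"dx":0.03,"dy":-0.002,"dz":0,"rx":0,"ry":0,"rz":0.5,"hand":0.005},{"dx":0.015,"dy":-0.002,"dz":0,"rx":0,"ry":0,"rz":0.5,"hand":0.005},{"dx":0.005,"dy":-0.001,"dz":0,"rx":0,"ry":0,"rz":0,"hand":0.005},{"dx":0,"dy":0,"dz":0,"rx":0,"ry":0,"rz":0,"hand":0.005},{"dx":0,"dy":0,"dz":0,"rx":0,"ry":0,"rz":0,"hand":0.005}]'
python3 -c "
from h import *
go([.5699,.2737,.06])"
```

```text
clock: 5.98
position: [0.5465, 0.1482, 0.1479]
ee_rot: [-0.001, 0.783, 0.623, -0.002]
contact_force: [0.8, -0.1, -1.3]
width: 0.0124
gripper_force: 59.0
clock: 6.57
position: [0.5677, 0.2739, 0.1487]
ee_rot: [-0.0, 0.788, 0.616, -0.002]
contact_force: [-1.7, -0.4, -0.6]
width: 0.0124
gripper_force: 59.0
t 6.57 p [0.5677 0.2739 0.1487] F [-1.7 -0.4 -0.6] w 0.0124 yawx 76.01 tilt 0.2
mm in tool axes: [ 0.5  2.4 88.7]
```

```bash
python3 -m pendant '[{"dx":0,"dy":0.002,"dz":0.02,"rx":0,"ry":0,"rz":0,"hand":0.005},{"dx":0,"dy":0,"dz":0.03,"rx":0,"ry":0,"rz":0,"hand":0.005},{"dx":0,"dy":0,"dz":0.03,"rx":0,"ry":0,"rz":0,"hand":0.005},{"dx":0,"dy":0,"dz":0.01,"rx":0,"ry":0,"rz":0,"hand":0.005},{"dx":0,"dy":0,"dz":0,"rx":0,"ry":0,"rz":0,"hand":0.005},{"dx":0,"dy":0,"dz":0,"rx":0,"ry":0,"rz":0,"hand":0.005},{"dx":0,"dy":0,"dz":0,"rx":0,"ry":0,"rz":0,"hand":0.005}]'
python3 -c "
from h import *
from rig import manip
o=[]
for n,x,y in(('side',245,140),('top',210,180)):
    d=manip.get_image(n); cv2.imwrite(f'pics/{n}1.png',d['frame'][:,:,::-1]); o.append(cv2.resize(d['frame'][y:y+100,x:x+100,::-1],None,fx=4,fy=4,interpolation=2))
cv2.imwrite('pics/e.png',np.hstack(o))
go([.5699,.2737,.0305])"
```

```text
clock: 7.15
position: [0.5721, 0.2744, 0.0619]
ee_rot: [0.001, 0.788, 0.615, 0.001]
contact_force: [0.7, -0.7, 0.1]
width: 0.013
gripper_force: 59.0
t 7.25 p [0.5722 0.2748 0.0622] F [ 0.2 -0.  -0.3] w 0.0127 yawx 75.97 tilt 0.23
mm in tool axes: [-1.7 -2.1 31.7]
```

View pics/e.png

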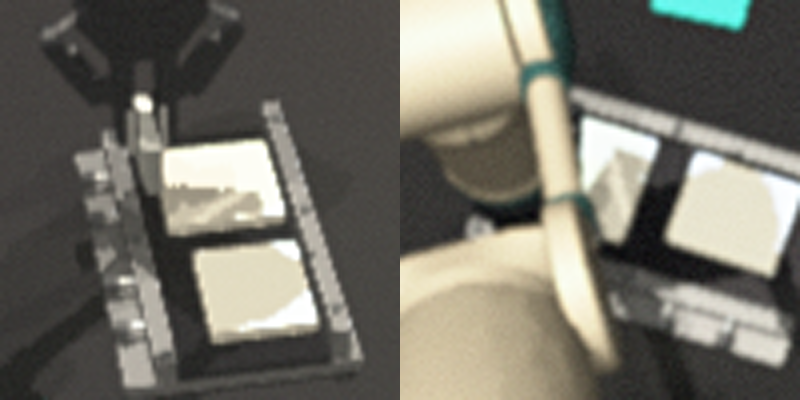

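Run:
```python
from h import *
im=cv2.imread("pics/side1.png");x,y,k=265,155,11
o=cv2.resize(im[y:y+54,x:x+72],None,fx=k,fy=k,interpolation=2)
ex=np.array([.9703,-.2419]);ey=np.array([.2419,.9703])
def dot(P,c): u=((px("side",P)-[x,y]+.5)*k).astype(int); cv2.circle(o,tuple(int(a) for a in u),3,c,1); print(np.round(px("side",P),1))
T=np.array([.5722,.2748]);b=.0622-.0176
for dx,z in((-.004,b),(.004,b),(-.007,b+.01),(.007,b+.01),(-.007,b+.036),(.007,b+.036)): dot([*(T+dx*ex-.03*ey),z],(0,0,255))
for s in(.25,.3,.35,.4): dot([*(.479*ex+s*ey),.027],(0,255,0)); dot([*(.5755*ex+s*ey),.037],(0,255,0))
for a,bb in((.4947,.3635),(.5727,.3635),(.4947,.4435)): dot([*(a*ex+bb*ey),.025],(255,0,0))
cv2.imwrite("pics/f.png",o)
```

```text
[282.1 188.5]
[285.1 188.2]
[280.8 185.6]
[286.2 185. ]
[280.5 177.6]
[285.9 177. ]
[287.8 225.5]
[326.3 217.7]
[284.6 212.5]
[322.1 204.9]
[281.6 200.1]
[318.2 192.8]
[278.6 188.3]
[314.5 181.2]
[286.7 196.7]
[316.1 193.3]
[282.  178.4]
```

View pics/f.png

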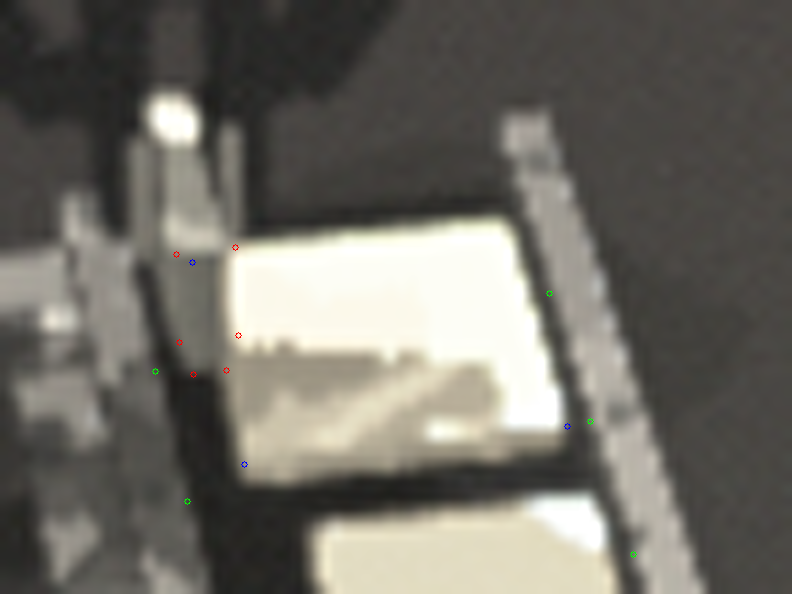

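The enlarged side view shows the thin bar's foot at about (282–285, 189). It is centred between the rail edge and the wide tile, with roughly 4–5 mm either side, so I lower it.

```bash
python3 -m pendant '[{"dx":0,"dy":0,"dz":0.008,"rx":0,"ry":0,"rz":0,"hand":0.005},{"dx":0,"dy":0,"dz":0.008,"rx":0,"ry":0,"rz":0,"hand":0.005},{"dx":0,"dy":0,"dz":0.006,"rx":0,"ry":0,"rz":0,"hand":0.005},{"dx":0,"dy":0,"dz":0,"rx":0,"ry":0,"rz":0,"hand":0.005},{"dx":0,"dy":0,"dz":0,"rx":0,"ry":0,"rz":0,"hand":0.005}]'
python3 -m pendant '[{"dx":0,"dy":0,"dz":0.002,"rx":0,"ry":0,"rz":0,"hand":0.005},{"dx":0,"dy":0,"dz":0,"rx":0,"ry":0,"rz":0,"hand":0.005},{"dx":0,"dy":0,"dz":0,"rx":0,"ry":0,"rz":0,"hand":0.005}]'
python3 -m pendant '[{"dx":0,"dy":0,"dz":0.002,"rx":0,"ry":0,"rz":0,"hand":0.005},{"dx":0,"dy":0,"dz":0,"rx":0,"ry":0,"rz":0,"hand":0.005},{"dx":0,"dy":0,"dz":0,"rx":0,"ry":0,"rz":0,"hand":0.005}]'
```

```text
clock: 7.67
position: [0.5706, 0.2745, 0.0374]
ee_rot: [-0.0, 0.788, 0.616, -0.0]
contact_force: [0.9, 0.1, -0.4]
width: 0.0126
gripper_force: 58.9
clock: 7.92
position: [0.5709, 0.2746, 0.0361]
ee_rot: [0.0, 0.788, 0.616, 0.0]
contact_force: [1.1, -0.8, -1.1]
width: 0.0128
gripper_force: 58.9
clock: 8.17
position: [0.5714, 0.2747, 0.0343]
ee_rot: [0.0, 0.788, 0.616, 0.001]
contact_force: [3.2, 0.5, -0.9]
width: 0.0124
gripper_force: 59.0
```

```bash
python3 -m pendant '[{"dx":0,"dy":0.001,"dz":0,"rx":0,"ry":0,"rz":0,"hand":0.005},{"dx":0,"dy":0,"dz":0.0015,"rx":0,"ry":0,"rz":0,"hand":0.005},{"dx":0,"dy":0,"dz":0,"rx":0,"ry":0,"rz":0,"hand":0.005},{"dx":0,"dy":0,"dz":0,"rx":0,"ry":0,"rz":0,"hand":0.005}]'
python3 -m pendant '[{"dx":0,"dy":0,"dz":0.0015,"rx":0,"ry":0,"rz":0,"hand":0.005},{"dx":0,"dy":0,"dz":0,"rx":0,"ry":0,"rz":0,"hand":0.005},{"dx":0,"dy":0,"dz":0,"rx":0,"ry":0,"rz":0,"hand":0.005}]'
```

```text
clock: 8.5
position: [0.5715, 0.2743, 0.0326]
ee_rot: [-0.0, 0.788, 0.616, -0.0]
contact_force: [0.4, -0.1, 0.4]
width: 0.0129
gripper_force: 59.1
clock: 8.75
position: [0.5715, 0.2743, 0.0326]
ee_rot: [-0.0, 0.788, 0.616, 0.0]
contact_force: [-1.1, -1.0, 8.0]
width: 0.0125
gripper_force: 60.1
```

```bash
python3 -m pendant '[{"dx":0,"dy":0.001,"dz":-0.0005,"rx":0,"ry":0,"rz":0,"hand":0.005},{"dx":0,"dy":0.001,"dz":0,"rx":0,"ry":0,"rz":0,"hand":0.005},{"dx":0,"dy":0.001,"dz":0,"rx":0,"ry":0,"rz":0,"hand":0.005},{"dx":0,"dy":0,"dz":0,"rx":0,"ry":0,"rz":0,"hand":0.005},{"dx":0,"dy":0,"dz":0,"rx":0,"ry":0,"rz":0,"hand":0.005}]'
python3 -m pendant '[{"dx":0,"dy":0.001,"dz":0,"rx":0,"ry":0,"rz":0,"hand":0.005},{"dx":0,"dy":0,"dz":0,"rx":0,"ry":0,"rz":0,"hand":0.005},{"dx":0,"dy":0,"dz":0,"rx":0,"ry":0,"rz":0,"hand":0.005}]'
python3 -m pendant '[{"dx":0,"dy":0.0005,"dz":0,"rx":0,"ry":0,"rz":0,"hand":0.005},{"dx":0,"dy":0,"dz":0,"rx":0,"ry":0,"rz":0,"hand":0.005},{"dx":0,"dy":0,"dz":0,"rx":0,"ry":0,"rz":0,"hand":0.005}]'
```

```text
clock: 9.17
position: [0.5725, 0.2741, 0.0326]
ee_rot: [-0.001, 0.788, 0.615, -0.001]
contact_force: [-4.0, 0.7, 8.6]
width: 0.0127
gripper_force: 60.2
clock: 9.42
position: [0.5732, 0.2739, 0.0326]
ee_rot: [-0.002, 0.788, 0.615, -0.001]
contact_force: [-4.3, 1.1, 8.0]
width: 0.0123
gripper_force: 60.2
clock: 9.67
position: [0.5733, 0.2739, 0.0326]
ee_rot: [-0.002, 0.788, 0.615, -0.002]
contact_force: [-4.9, 1.6, 9.5]
width: 0.0126
gripper_force: 60.3
```

```bash
python3 -m pendant '[{"dx":0,"dy":0.001,"dz":0,"rx":0,"ry":0,"rz":0,"hand":0.005},{"dx":0,"dy":0,"dz":0,"rx":0,"ry":0,"rz":0,"hand":0.005},{"dx":0,"dy":0,"dz":0,"rx":0,"ry":0,"rz":0,"hand":0.005}]'
python3 -m pendant '[{"dx":0,"dy":0.001,"dz":0,"rx":0,"ry":0,"rz":0,"hand":0.005},{"dx":0,"dy":0,"dz":0,"rx":0,"ry":0,"rz":0,"hand":0.005},{"dx":0,"dy":0,"dz":0,"rx":0,"ry":0,"rz":0,"hand":0.005}]'
python3 -m pendant '[{"dx":0,"dy":0.001,"dz":0,"rx":0,"ry":0,"rz":0,"hand":0.005},{"dx":0,"dy":0,"dz":0,"rx":0,"ry":0,"rz":0,"hand":0.005},{"dx":0,"dy":0,"dz":0,"rx":0,"ry":0,"rz":0,"hand":0.005}]'
```

```text
clock: 9.92
position: [0.5743, 0.2736, 0.0326]
ee_rot: [-0.002, 0.788, 0.615, -0.002]
contact_force: [-5.4, 1.8, 9.2]
width: 0.0125
gripper_force: 60.3
clock: 10.17
position: [0.5752, 0.2734, 0.0326]
ee_rot: [-0.002, 0.788, 0.615, -0.002]
contact_force: [-5.4, 1.1, 8.6]
width: 0.0126
gripper_force: 60.3
clock: 10.42
position: [0.576, 0.2732, 0.0326]
ee_rot: [-0.002, 0.788, 0.615, -0.002]
contact_force: [-6.0, 1.4, 9.0]
width: 0.0125
gripper_force: 60.3
```

```bash
for i in 1; do python3 -m pendant '[{"dx":0,"dy":0.001,"dz":0,"rx":0,"ry":0,"rz":0,"hand":0.005},{"dx":0,"dy":0,"dz":0,"rx":0,"ry":0,"rz":0,"hand":0.005},{"dx":0,"dy":0,"dz":0,"rx":0,"ry":0,"rz":0,"hand":0.005}]'; done
python3 -m pendant '[{"dx":0,"dy":0.001,"dz":0,"rx":0,"ry":0,"rz":0,"hand":0.005},{"dx":0,"dy":0,"dz":0,"rx":0,"ry":0,"rz":0,"hand":0.005},{"dx":0,"dy":0,"dz":0,"rx":0,"ry":0,"rz":0,"hand":0.005}]'
python3 -m pendant '[{"dx":0,"dy":0.001,"dz":0,"rx":0,"ry":0,"rz":0,"hand":0.005},{"dx":0,"dy":0,"dz":0,"rx":0,"ry":0,"rz":0,"hand":0.005},{"dx":0,"dy":0,"dz":0,"rx":0,"ry":0,"rz":0,"hand":0.005}]'
```

```text
clock: 10.67
position: [0.5764, 0.2731, 0.0326]
ee_rot: [-0.002, 0.788, 0.615, -0.002]
contact_force: [-6.3, 1.7, 10.3]
width: 0.0126
gripper_force: 60.5
clock: 10.92
position: [0.5764, 0.273, 0.0326]
ee_rot: [-0.003, 0.788, 0.615, -0.003]
contact_force: [-8.7, 1.9, 10.8]
width: 0.0126
gripper_force: 60.6
clock: 11.17
position: [0.5765, 0.273, 0.0326]
ee_rot: [-0.004, 0.788, 0.615, -0.003]
contact_force: [-10.2, 3.1, 12.9]
width: 0.0122
gripper_force: 60.8
```

```bash
python3 -m pendant '[{"dx":0,"dy":0.002,"dz":0,"rx":0,"ry":0,"rz":0,"hand":0.005},{"dx":0,"dy":0.002,"dz":0,"rx":0,"ry":0,"rz":0,"hand":0.005},{"dx":0,"dy":0,"dz":0,"rx":0,"ry":0,"rz":0,"hand":0.005},{"dx":0,"dy":0,"dz":0,"rx":0,"ry":0,"rz":0,"hand":0.005}]'
python3 -c "
from h import *
from rig import manip
go(); print(manip.get_state()['moment'])
d=manip.get_image('side'); cv2.imwrite('pics/side2.png',d['frame'][:,:,::-1]); o=cv2.resize(d['frame'][160:220,265:345,::-1],None,fx=10,fy=10,interpolation=2)
cv2.imwrite('pics/g.png',o)"
```

```text
clock: 11.5
position: [0.5767, 0.273, 0.0326]
ee_rot: [-0.006, 0.789, 0.615, -0.006]
contact_force: [-15.7, 4.7, 16.2]
width: 0.0128
gripper_force: 61.5
t 11.5 p [0.5767 0.273  0.0326] F [-15.7   4.7  16.2] w 0.0128 yawx 75.89 tilt 0.98
[1.01594415 2.94739114 0.05383468]
```

View pics/g.png

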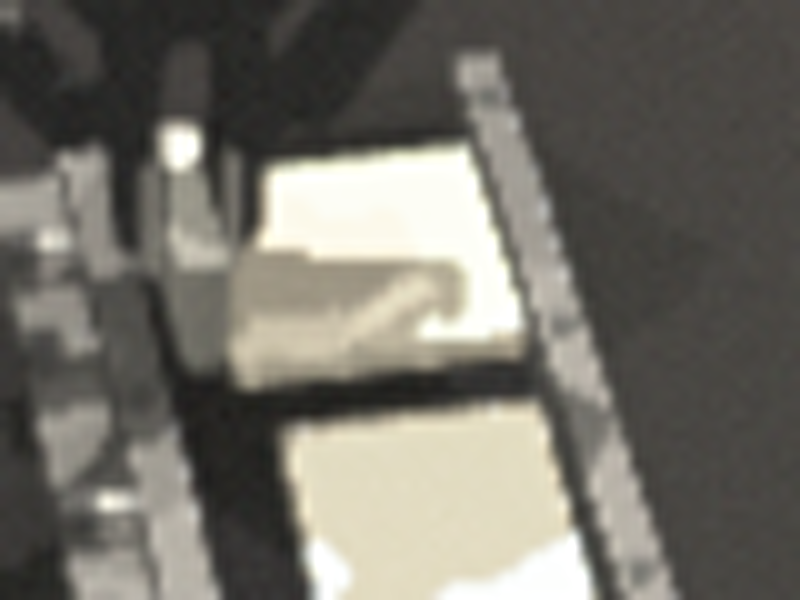

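The side view shows the wide tile's edge against the fence along its whole length, with the thin bar standing behind it. I now ease off the push and release.

```bash
python3 -m pendant '[{"dx":0,"dy":-0.002,"dz":-0.0005,"rx":0,"ry":0,"rz":0,"hand":0.005},{"dx":0,"dy":-0.002,"dz":-0.0005,"rx":0,"ry":0,"rz":0,"hand":0.005},{"dx":0,"dy":-0.002,"dz":0,"rx":0,"ry":0,"rz":0,"hand":0.005},{"dx":0,"dy":0,"dz":0,"rx":0,"ry":0,"rz":0,"hand":0.005},{"dx":0,"dy":0,"dz":0,"rx":0,"ry":0,"rz":0,"hand":0.005}]'
python3 -c "
from h import *
go()"
```

```text
clock: 11.97
position: [0.5764, 0.273, 0.0326]
ee_rot: [-0.002, 0.788, 0.615, -0.002]
contact_force: [-7.5, 3.8, 5.5]
width: 0.0126
gripper_force: 59.9
t 11.97 p [0.5764 0.273  0.0326] F [-7.5  3.8  5.5] w 0.0126 yawx 75.96 tilt 0.38
```

```bash
python3 -m pendant '[{"dx":0,"dy":-0.0015,"dz":-0.0003,"rx":0,"ry":0,"rz":0,"hand":0.005},{"dx":0,"dy":-0.001,"dz":0,"rx":0,"ry":0,"rz":0,"hand":0.005},{"dx":0,"dy":0,"dz":0,"rx":0,"ry":0,"rz":0,"hand":0.005},{"dx":0,"dy":0,"dz":0,"rx":0,"ry":0,"rz":0,"hand":0.005}]' 20
python3 -c "
from h import *
go()"
```

```text
clock: 12.3
position: [0.5764, 0.2731, 0.0326]
ee_rot: [-0.001, 0.788, 0.615, -0.001]
contact_force: [-4.1, 1.7, 2.7]
width: 0.0125
gripper_force: 59.3
t 12.3 p [0.5764 0.2731 0.0326] F [-4.1  1.7  2.7] w 0.0125 yawx 75.97 tilt 0.14
```

```bash
python3 -m pendant '[{"dx":0,"dy":-0.001,"dz":0,"rx":0,"ry":0,"rz":0,"hand":0.005},{"dx":0,"dy":0,"dz":0,"rx":0,"ry":0,"rz":0,"hand":0.016},{"dx":0,"dy":0,"dz":0,"rx":0,"ry":0,"rz":0,"hand":0.022},{"dx":0,"dy":0,"dz":0,"rx":0,"ry":0,"rz":0,"hand":0.03},{"dx":0,"dy":0,"dz":0,"rx":0,"ry":0,"rz":0,"hand":0.04},{"dx":0,"dy":0,"dz":0,"rx":0,"ry":0,"rz":0,"hand":0.04},{"dx":0,"dy":0,"dz":0,"rx":0,"ry":0,"rz":0,"hand":0.04}]' 20
python3 -m pendant '[{"dx":0,"dy":0,"dz":-0.01,"rx":0,"ry":0,"rz":0,"hand":0.04},{"dx":0,"dy":0,"dz":-0.02,"rx":0,"ry":0,"rz":0,"hand":0.04},{"dx":0,"dy":0,"dz":-0.03,"rx":0,"ry":0,"rz":0,"hand":0.05},{"dx":0,"dy":0,"dz":-0.03,"rx":0,"ry":0,"rz":0,"hand":0.06},{"dx":0,"dy":0,"dz":-0.03,"rx":0,"ry":0,"rz":0,"hand":0.06},{"dx":0,"dy":0,"dz":0,"rx":0,"ry":0,"rz":0,"hand":0.06},{"dx":0,"dy":0,"dz":0,"rx":0,"ry":0,"rz":0,"hand":0.06}]'
python3 -c "
from h import *
go([.4776,-.2273,.15])"
```

```text
clock: 12.88
position: [0.577, 0.273, 0.033]
ee_rot: [0.0, 0.788, 0.616, 0.0]
contact_force: [1.2, -0.1, 0.2]
width: 0.0403
gripper_force: 0.0
clock: 13.47
position: [0.578, 0.2737, 0.1562]
ee_rot: [0.001, 0.788, 0.616, 0.003]
contact_force: [-0.4, -0.3, -1.5]
width: 0.0603
gripper_force: 0.0
t 13.47 p [0.578  0.2737 0.1562] F [-0.4 -0.3 -1.5] w 0.0603 yawx 76.0 tilt 0.35
mm in tool axes: [-510.4   23.7    4.6]
```

```bash
python3 -m pendant '[{"dx":-0.02,"dy":0.0017,"dz":0,"rx":0,"ry":0,"rz":0,"hand":0.06},{"dx":-0.04,"dy":0.0017,"dz":0,"rx":0,"ry":0,"rz":0,"hand":0.06},{"dx":-0.04,"dy":0.0017,"dz":0,"rx":0,"ry":0,"rz":0,"hand":0.06},{"dx":-0.04,"dy":0.0017,"dz":0,"rx":0,"ry":0,"rz":0,"hand":0.06},{"dx":-0.04,"dy":0.0017,"dz":0,"rx":0,"ry":0,"rz":0,"hand":0.06},{"dx":-0.04,"dy":0.0017,"dz":0,"rx":0,"ry":0,"rz":0,"hand":0.06},{"dx":-0.04,"dy":0.0017,"dz":0,"rx":0,"ry":0,"rz":0,"hand":0.06},{"dx":-0.04,"dy":0.0017,"dz":0,"rx":0,"ry":0,"rz":0,"hand":0.06},{"dx":-0.04,"dy":0.0017,"dz":0,"rx":0,"ry":0,"rz":0,"hand":0.06},{"dx":-0.04,"dy":0.0017,"dz":0,"rx":0,"ry":0,"rz":0,"hand":0.06},{"dx":-0.04,"dy":0.0017,"dz":0,"rx":0,"ry":0,"rz":0,"hand":0.06},{"dx":-0.04,"dy":0.0017,"dz":0,"rx":0,"ry":0,"rz":0,"hand":0.06}]'
python3 -m pendant '[{"dx":-0.03,"dy":0.0017,"dz":0,"rx":0,"ry":0,"rz":0.4,"hand":0.06},{"dx":-0.02,"dy":0.0017,"dz":0,"rx":0,"ry":0,"rz":0,"hand":0.06},{"dx":0,"dy":0,"dz":0,"rx":0,"ry":0,"rz":0,"hand":0.06},{"dx":0,"dy":0,"dz":0,"rx":0,"ry":0,"rz":0,"hand":0.06},{"dx":0,"dy":0,"dz":0,"rx":0,"ry":0,"rz":0,"hand":0.06}]'
python3 -c "
from h import *
from rig import manip
go([.4776,-.2273,.0215])
t=manip.get_image('top')['frame'][:,:,::-1].copy(); cv2.imwrite('pics/top2.png',t)
s=manip.get_image('side')['frame'][:,:,::-1].copy(); cv2.imwrite('pics/side3.png',s)
o=np.hstack([cv2.resize(s[155:240,260:340],(400,425),interpolation=2),cv2.resize(t[190:275,222:302],(400,425),interpolation=2)]);cv2.imwrite('pics/i.png',o)"
```

```text
clock: 14.47
position: [0.4833, -0.1794, 0.1519]
ee_rot: [-0.001, 0.788, 0.616, -0.0]
contact_force: [0.8, 0.4, -0.8]
width: 0.0597
gripper_force: 0.0
clock: 14.88
position: [0.4754, -0.2264, 0.152]
ee_rot: [-0.001, 0.79, 0.613, -0.0]
contact_force: [0.4, -0.3, 0.2]
width: 0.06
gripper_force: 0.0
t 14.88 p [ 0.4754 -0.2264  0.152 ] F [ 0.4 -0.3  0.2] w 0.06 yawx 75.57 tilt 0.15
mm in tool axes: [ -0.5   2.7 130.5]
```

View pics/i.png

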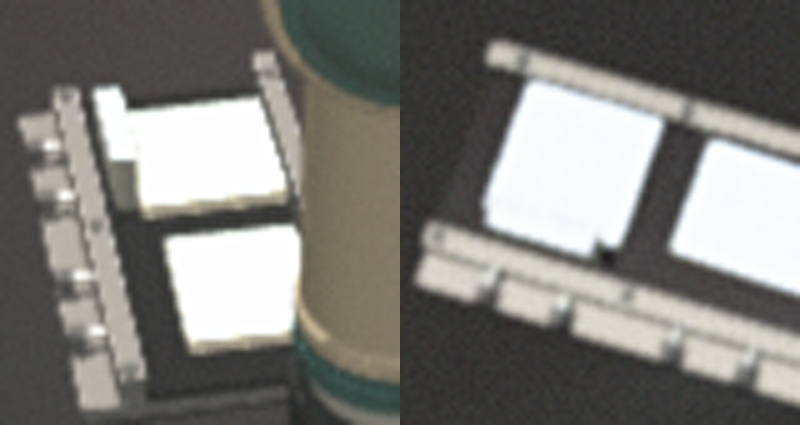

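Run:
```python
from h import *
J=np.array([[.9703,-.2419],[.2419,.9703]])
def s(n,c,uv,z): print(n,(1e3*J@at(c,*uv,z)[:2]).round(1))
C1=lambda a,b:(260+a/5-.5,155+b/5-.5)
C2=lambda a,b:(222+(a-400)/5-.5,190+b/5-.5)
for a in((92,88),(119,85),(136,157),(110,160)): s("bar side","side",C1(*a),.051)
for a in((128,105),(140,207),(287,192),(250,97)): s("tile side","side",C1(*a),.025)
for a in((485,222),(592,255)): s("bar top near edge","top",C2(*a),.051)
for a in((527,80),(664,122),(620,248)): s("tile top","top",C2(*a),.025)
```

```text
bar side [483.7 438.7]
bar side [498.3 438.8]
bar side [497.2 375.7]
bar side [483.5 375.7]
tile side [505.  454.6]
tile side [497.2 366.6]
tile side [575.2 364.8]
tile side [571.7 449.6]
bar top near edge [484.2 433.8]
bar top near edge [484.  370.9]
tile top [575.2 445.9]
tile top [574.7 362.8]
tile top [497.3 362.7]
```

The wide tile is parallel to the fence and touching it. The thin bar stands upright, its centre within about 2 mm of the tile's middle. Next is the mid bar.

```bash
python3 -m pendant '[{"dx":-0.0005,"dy":0.0015,"dz":0.02,"rx":0,"ry":0,"rz":0,"hand":0.055},{"dx":0,"dy":0,"dz":0.03,"rx":0,"ry":0,"rz":0,"hand":0.055},{"dx":0,"dy":0,"dz":0.03,"rx":0,"ry":0,"rz":0,"hand":0.055},{"dx":0,"dy":0,"dz":0.03,"rx":0,"ry":0,"rz":0,"hand":0.055},{"dx":0,"dy":0,"dz":0.015,"rx":0,"ry":0,"rz":0,"hand":0.055},{"dx":0,"dy":0,"dz":0.005,"rx":0,"ry":0,"rz":0,"hand":0.055},{"dx":0,"dy":0,"dz":0,"rx":0,"ry":0,"rz":0,"hand":0.055},{"dx":0,"dy":0,"dz":0,"rx":0,"ry":0,"rz":0,"hand":0.055},{"dx":0,"dy":0,"dz":0,"rx":0,"ry":0,"rz":0,"hand":0.055}]' 60
python3 -c "
from h import *
go([.4776,-.2273,.0215])"
```

```text
clock: 15.73
position: [0.4786, -0.2286, 0.0242]
ee_rot: [0.001, 0.79, 0.613, 0.001]
contact_force: [-0.5, 0.2, -0.3]
width: 0.0553
gripper_force: 0.0
t 15.73 p [ 0.4786 -0.2286  0.0242] F [-0.5  0.2 -0.3] w 0.0553 yawx 75.63 tilt 0.17
mm in tool axes: [ 1.  -1.3  2.7]
```

```bash
python3 -m pendant '[{"dx":0.0005,"dy":-0.0005,"dz":0.0025,"rx":0,"ry":0,"rz":0,"hand":0.04},{"dx":0,"dy":0,"dz":0,"rx":0,"ry":0,"rz":0,"hand":0.015},{"dx":0,"dy":0,"dz":0,"rx":0,"ry":0,"rz":0,"hand":0.015},{"dx":0,"dy":0,"dz":0,"rx":0,"ry":0,"rz":0,"hand":0.015},{"dx":0,"dy":0,"dz":0,"rx":0,"ry":0,"rz":0,"hand":0.015},{"dx":0,"dy":0,"dz":0,"rx":0,"ry":0,"rz":0,"hand":0.015},{"dx":0,"dy":0,"dz":0,"rx":0,"ry":0,"rz":0,"hand":0.015}]' 60
python3 -c "
from h import *
go()"
python3 -m pendant '[{"dx":0,"dy":0,"dz":-0.01,"rx":0,"ry":0,"rz":0,"hand":0.015},{"dx":0,"dy":0,"dz":-0.02,"rx":0,"ry":0,"rz":0,"hand":0.015},{"dx":0,"dy":0,"dz":-0.03,"rx":0,"ry":0,"rz":0,"hand":0.015},{"dx":0,"dy":0,"dz":-0.03,"rx":0,"ry":0,"rz":0,"hand":0.015},{"dx":0,"dy":0,"dz":-0.03,"rx":0,"ry":0,"rz":0,"hand":0.015},{"dx":0,"dy":0,"dz":-0.01,"rx":0,"ry":0,"rz":0,"hand":0.015},{"dx":0,"dy":0,"dz":0,"rx":0,"ry":0,"rz":0,"hand":0.015}]'
python3 -c "
from h import *
go([.5479,.1670,.15])"
```

```text
clock: 16.32
position: [0.4776, -0.228, 0.0214]
ee_rot: [0.001, 0.79, 0.613, 0.0]
contact_force: [-0.8, 1.2, 6.5]
width: 0.0227
gripper_force: 59.7
t 16.32 p [ 0.4776 -0.228   0.0214] F [-0.8  1.2  6.5] w 0.0227 yawx 75.58 tilt 0.11
clock: 16.9
position: [0.4785, -0.2288, 0.1534]
ee_rot: [0.003, 0.79, 0.613, 0.001]
contact_force: [0.4, -0.5, -2.1]
width: 0.0227
gripper_force: 59.1
t 16.9 p [ 0.4785 -0.2288  0.1534] F [ 0.4 -0.5 -2.1] w 0.0227 yawx 75.58 tilt 0.37
mm in tool axes: [400.6 -31.4   2.3]
```

```bash
python3 -m pendant '[{"dx":0.02,"dy":-0.0025,"dz":0,"rx":0,"ry":0,"rz":0,"hand":0.015},{"dx":0.04,"dy":-0.0025,"dz":0,"rx":0,"ry":0,"rz":0,"hand":0.015},{"dx":0.04,"dy":-0.0025,"dz":0,"rx":0,"ry":0,"rz":0,"hand":0.015},{"dx":0.04,"dy":-0.0025,"dz":0,"rx":0,"ry":0,"rz":0,"hand":0.015},{"dx":0.04,"dy":-0.0025,"dz":0,"rx":0,"ry":0,"rz":0,"hand":0.015},{"dx":0.04,"dy":-0.0025,"dz":0,"rx":0,"ry":0,"rz":0,"hand":0.015},{"dx":0.04,"dy":-0.0025,"dz":0,"rx":0,"ry":0,"rz":0,"hand":0.015},{"dx":0.04,"dy":-0.0025,"dz":0,"rx":0,"ry":0,"rz":0,"hand":0.015},{"dx":0.04,"dy":-0.0025,"dz":0,"rx":0,"ry":0,"rz":0,"hand":0.015},{"dx":0.03,"dy":-0.0025,"dz":0,"rx":0,"ry":0,"rz":0,"hand":0.015},{"dx":0.02,"dy":-0.0025,"dz":0,"rx":0,"ry":0,"rz":0,"hand":0.015},{"dx":0.01,"dy":0,"dz":0,"rx":0,"ry":0,"rz":-0.4,"hand":0.015}]'
python3 -m pendant '[{"dx":0,"dy":0,"dz":0,"rx":0,"ry":0,"rz":0,"hand":0.015},{"dx":0,"dy":0,"dz":0.02,"rx":0,"ry":0,"rz":0,"hand":0.015},{"dx":0,"dy":0,"dz":0.03,"rx":0,"ry":0,"rz":0,"hand":0.015},{"dx":0,"dy":0,"dz":0.03,"rx":0,"ry":0,"rz":0,"hand":0.015},{"dx":0,"dy":0,"dz":0.015,"rx":0,"ry":0,"rz":0,"hand":0.015},{"dx":0,"dy":0,"dz":0,"rx":0,"ry":0,"rz":0,"hand":0.015},{"dx":0,"dy":0,"dz":0,"rx":0,"ry":0,"rz":0,"hand":0.015},{"dx":0,"dy":0,"dz":0,"rx":0,"ry":0,"rz":0,"hand":0.015}]'
python3 - <<'E'
from h import *
from rig import manip
P=[]
for i in range(4):
    s=manip.get_image('side')['frame'][:,:,::-1].copy(); P.append(manip.get_state()['position'])
print(np.array(P).round(4)); go([.5506,.1658,.0324])
x,y,k=255,165,8;cv2.imwrite('pics/side4.png',s);o=cv2.resize(s[y:y+70,x:x+90],None,fx=k,fy=k,interpolation=2)
cv2.imwrite("pics/j.png",o)
E
```

```text
clock: 17.9
position: [0.5484, 0.1693, 0.1478]
ee_rot: [-0.002, 0.787, 0.617, -0.002]
contact_force: [0.1, -0.2, -1.9]
width: 0.0226
gripper_force: 59.1
clock: 18.57
position: [0.5507, 0.1656, 0.0562]
ee_rot: [0.0, 0.788, 0.615, 0.001]
contact_force: [0.4, 0.3, -0.8]
width: 0.0227
gripper_force: 59.1
[[0.5511 0.1659 0.0567]
 [0.5512 0.1662 0.0569]
 [0.5511 0.1664 0.0569]
 [0.5509 0.1665 0.0568]]
t 18.77 p [0.5509 0.1665 0.0568] F [ 0.2 -0.7 -2.4] w 0.0224 yawx 75.98 tilt 0.16
mm in tool axes: [-0.8 -0.2 24.4]
```

View pics/j.png

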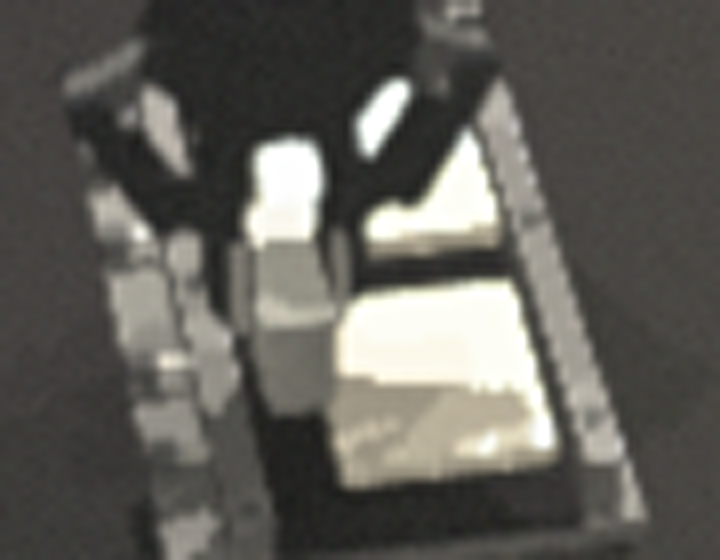

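The side view shows the mid bar's foot at about (288–296, 217). It sits between the rail edge and the narrow tile with roughly 4 mm either side, so I lower it.

```bash
python3 -m pendant '[{"dx":0,"dy":0,"dz":0.008,"rx":0,"ry":0,"rz":0,"hand":0.015},{"dx":0,"dy":0,"dz":0.008,"rx":0,"ry":0,"rz":0,"hand":0.015},{"dx":0,"dy":0,"dz":0.004,"rx":0,"ry":0,"rz":0,"hand":0.015},{"dx":0,"dy":0,"dz":0,"rx":0,"ry":0,"rz":0,"hand":0.015},{"dx":0,"dy":0,"dz":0,"rx":0,"ry":0,"rz":0,"hand":0.015}]'
python3 -m pendant '[{"dx":0,"dy":0,"dz":0.002,"rx":0,"ry":0,"rz":0,"hand":0.015},{"dx":0,"dy":0,"dz":0,"rx":0,"ry":0,"rz":0,"hand":0.015},{"dx":0,"dy":0,"dz":0,"rx":0,"ry":0,"rz":0,"hand":0.015}]'
python3 -m pendant '[{"dx":0,"dy":0,"dz":0.0015,"rx":0,"ry":0,"rz":0,"hand":0.015},{"dx":0,"dy":0,"dz":0.001,"rx":0,"ry":0,"rz":0,"hand":0.015},{"dx":0,"dy":0,"dz":0,"rx":0,"ry":0,"rz":0,"hand":0.015},{"dx":0,"dy":0,"dz":0,"rx":0,"ry":0,"rz":0,"hand":0.015}]'
```

```text
clock: 19.18
position: [0.5494, 0.1666, 0.0348]
ee_rot: [-0.0, 0.788, 0.616, -0.001]
contact_force: [-0.2, -0.6, -2.1]
width: 0.0228
gripper_force: 59.2
clock: 19.43
position: [0.5499, 0.1666, 0.0334]
ee_rot: [-0.0, 0.788, 0.616, -0.0]
contact_force: [-0.0, -0.4, -1.8]
width: 0.0228
gripper_force: 59.2
clock: 19.77
position: [0.5502, 0.1667, 0.0323]
ee_rot: [0.0, 0.788, 0.616, 0.001]
contact_force: [-2.2, -0.0, 6.6]
width: 0.0227
gripper_force: 60.2
```

```bash
python3 -m pendant '[{"dx":0,"dy":0.001,"dz":0,"rx":0,"ry":0,"rz":0,"hand":0.015},{"dx":0,"dy":0.001,"dz":0,"rx":0,"ry":0,"rz":0,"hand":0.015},{"dx":0,"dy":0.001,"dz":0,"rx":0,"ry":0,"rz":0,"hand":0.015},{"dx":0,"dy":0.001,"dz":0,"rx":0,"ry":0,"rz":0,"hand":0.015},{"dx":0,"dy":0,"dz":0,"rx":0,"ry":0,"rz":0,"hand":0.015},{"dx":0,"dy":0,"dz":0,"rx":0,"ry":0,"rz":0,"hand":0.015}]'
python3 -m pendant '[{"dx":0,"dy":0.001,"dz":0,"rx":0,"ry":0,"rz":0,"hand":0.015},{"dx":0,"dy":0.001,"dz":0,"rx":0,"ry":0,"rz":0,"hand":0.015},{"dx":0,"dy":0,"dz":0,"rx":0,"ry":0,"rz":0,"hand":0.015},{"dx":0,"dy":0,"dz":0,"rx":0,"ry":0,"rz":0,"hand":0.015}]'
python3 -m pendant '[{"dx":0,"dy":0.001,"dz":0,"rx":0,"ry":0,"rz":0,"hand":0.015},{"dx":0,"dy":0.001,"dz":0,"rx":0,"ry":0,"rz":0,"hand":0.015},{"dx":0,"dy":0,"dz":0,"rx":0,"ry":0,"rz":0,"hand":0.015},{"dx":0,"dy":0,"dz":0,"rx":0,"ry":0,"rz":0,"hand":0.015}]'
python3 -c "
from h import *
go()"
```

```text
clock: 20.27
position: [0.5514, 0.1663, 0.0324]
ee_rot: [-0.002, 0.788, 0.615, -0.001]
contact_force: [-7.1, 1.3, 11.1]
width: 0.0226
gripper_force: 60.8
clock: 20.6
position: [0.5532, 0.1658, 0.0323]
ee_rot: [-0.002, 0.788, 0.615, -0.001]
contact_force: [-7.0, 3.1, 11.4]
width: 0.0227
gripper_force: 60.8
clock: 20.93
position: [0.5542, 0.1656, 0.0323]
ee_rot: [-0.002, 0.788, 0.615, -0.002]
contact_force: [-9.1, 3.3, 12.8]
width: 0.0228
gripper_force: 61.0
t 20.93 p [0.5542 0.1656 0.0323] F [-9.1  3.3 12.8] w 0.0228 yawx 75.95 tilt 0.35
```

```bash
python3 -m pendant '[{"dx":0,"dy":0.0015,"dz":-0.0003,"rx":0,"ry":0,"rz":0,"hand":0.015},{"dx":0,"dy":0.0015,"dz":0,"rx":0,"ry":0,"rz":0,"hand":0.015},{"dx":0,"dy":0.001,"dz":0,"rx":0,"ry":0,"rz":0,"hand":0.015},{"dx":0,"dy":0,"dz":0,"rx":0,"ry":0,"rz":0,"hand":0.015},{"dx":0,"dy":0,"dz":0,"rx":0,"ry":0,"rz":0,"hand":0.015}]' 80
cat >> h.py <<'E'
def fix():
    from rig import manip
    s=manip.get_state();M=rot(s["ee_rot"]);d=M.T@np.array([0,0,-1.]);print("turn needed deg (tool rx,ry)",np.degrees(np.cross([0,0,1],d)).round(2),"F along jig x",round(float(s["contact_force"][:2]@[.9703,-.2419]),1))
E
python3 -c "
from h import *
go();fix()"
```

```text
clock: 21.35
position: [0.5544, 0.1655, 0.0324]
ee_rot: [-0.005, 0.788, 0.615, -0.004]
contact_force: [-15.0, 5.6, 17.1]
width: 0.0222
gripper_force: 79.1
t 21.35 p [0.5544 0.1655 0.0324] F [-15.    5.6  17.1] w 0.0222 yawx 75.91 tilt 0.77
turn needed deg (tool rx,ry) [-0.77  0.04  0.  ] F along jig x -15.9
```

```bash
python3 -m pendant '[{"dx":0,"dy":0.001,"dz":-0.0005,"rx":-0.4,"ry":0,"rz":0,"hand":0.015},{"dx":0,"dy":0.001,"dz":-0.0005,"rx":-0.4,"ry":0,"rz":0,"hand":0.015},{"dx":0,"dy":0.001,"dz":0,"rx":-0.2,"ry":0,"rz":0,"hand":0.015},{"dx":0,"dy":0,"dz":0,"rx":0,"ry":0,"rz":0,"hand":0.015},{"dx":0,"dy":0,"dz":0,"rx":0,"ry":0,"rz":0,"hand":0.015}]' 80
python3 -c "
from h import *
go();fix()"
```

```text
clock: 21.77
position: [0.5544, 0.1655, 0.0324]
ee_rot: [-0.0, 0.789, 0.615, -0.001]
contact_force: [-16.9, 7.4, 15.4]
width: 0.0224
gripper_force: 79.0
t 21.77 p [0.5544 0.1655 0.0324] F [-16.9   7.4  15.4] w 0.0224 yawx 75.87 tilt 0.12
turn needed deg (tool rx,ry) [-0.1   0.06  0.  ] F along jig x -18.2
```

```bash
python3 -m pendant '[{"dx":0,"dy":0.0015,"dz":-0.0003,"rx":-0.2,"ry":0,"rz":0,"hand":0.015},{"dx":0,"dy":0,"dz":0,"rx":0,"ry":0,"rz":0,"hand":0.015},{"dx":0,"dy":0,"dz":0,"rx":0,"ry":0,"rz":0,"hand":0.015},{"dx":0,"dy":0,"dz":0,"rx":0,"ry":0,"rz":0,"hand":0.015}]'
python3 -c "
from h import *
from rig import manip
go();fix()
s=manip.get_image('side')['frame'][:,:,::-1]
cv2.imwrite('pics/k.png',cv2.resize(s[165:235,255:345],None,fx=8,fy=8,interpolation=2))"
```

```text
clock: 22.1
position: [0.5545, 0.1654, 0.0324]
ee_rot: [-0.0, 0.789, 0.615, -0.001]
contact_force: [-20.3, 9.6, 16.1]
width: 0.0223
gripper_force: 79.0
t 22.1 p [0.5545 0.1654 0.0324] F [-20.3   9.6  16.1] w 0.0223 yawx 75.86 tilt 0.1
turn needed deg (tool rx,ry) [-0.06  0.07  0.  ] F along jig x -22.0
```

View pics/k.png

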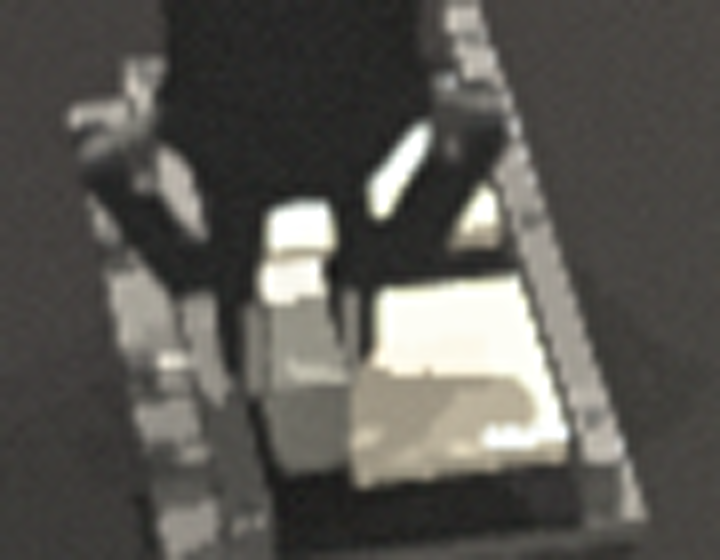

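The narrow tile lies flush along the fence. The mid bar is fully down and upright behind it, gripped, and pressing with about 22 N.

```bash
python3 -c "
from rig import manip
print(manip.sign_off())"
```

```text
the job is handed in; nothing more can be done
None
```

I handed the job in at about 22 s: the thin bar stands behind the flush wide tile, the arm still grips the mid bar and presses the narrow tile against the fence with about 22 N, and the thick bar and other objects were left alone.

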